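# Stack the washed finish cups mouth-down on the cork mat

## Task

The washed finish cups go on the round cork mat to dry, out of the carving chips. First set the blue cup down near the middle of the mat, still mouth-down and whole on the mat, and let go of it; then stack the green cup mouth-down squarely on top of the blue one, rim on rim, so that the stack stands straight and steady by itself. Leave the red cup where it is.

Things in the scene. Friction and masses are not known exactly. Their poses are not given: they have to be found in the camera images.
- blue_cup: Blue straight-sided painted steel cup, 60 mm outside diameter, 80 mm tall, wall 3 mm, 0.10 to 0.17 kg, flat closed end with a bare steel rim at each end. It stands mouth-down: its origin is the centre of its open mouth (the underside as it stands) and its z axis points up through the closed end, which is at z = +80 mm. It has no handle; its yaw does not matter.
- green_cup: Green straight-sided painted steel cup, 60 mm outside diameter, 60 mm tall, wall 3 mm, 0.10 to 0.17 kg, flat closed end with a bare steel rim at each end. It stands mouth-down: its origin is the centre of its open mouth (the underside as it stands) and its z axis points up through the closed end, which is at z = +60 mm. It has no handle; its yaw does not matter.
- red_cup: Red straight-sided painted steel cup, 60 mm outside diameter, 80 mm tall, wall 3 mm, 0.10 to 0.17 kg, flat closed end with a bare steel rim at each end. It stands mouth-down: its origin is the centre of its open mouth (the underside as it stands) and its z axis points up through the closed end, which is at z = +80 mm. It has no handle; its yaw does not matter. Not to be used or disturbed.
- mat: Round brown cork mat, 160 mm in diameter and 8 mm thick, fixed flat on the bench. Its origin is the centre of its underside, its z axis points up; its top is at z = +8 mm.
There are look-alikes about, which are no part of the job. What is shaped like the green_cup but pink or white is not meant.

How it is judged:
On the way, in this order (a step that is already met when the one before it is completed fails the run):
1. the blue cup stands mouth-down on the mat, whole on it, and is let go (horizontal distance between blue_cup and mat below 0.05 m and z of blue_cup in the frame of mat between 0.004 and 0.013 m and angle between blue_cup's own z axis and vertical below 0.175 rad and contact force between the fingers and blue_cup below 0.3 N and linear speed of blue_cup below 0.02 m/s), for 0.2 s.
2. the green cup stands mouth-down on the blue cup, rim on rim, and is let go (horizontal distance between green_cup and blue_cup below 0.015 m and z of green_cup in the frame of blue_cup between 0.076 and 0.085 m and angle between green_cup's own z axis and vertical below 0.175 rad and contact force between the fingers and green_cup below 0.3 N and linear speed of green_cup below 0.02 m/s), for 0.2 s.
At the end, for the whole second after the job is handed in: Blue cup mouth-down on the mat, its centre within 50 mm of the mat's; green cup mouth-down on the blue one, centres within 15 mm; both upright within 10 degrees, released and at rest; red cup within 20 mm of its start (all of step 1 and all of step 2 and angular speed of each of green_cup, blue_cup below 0.2 rad/s and distance of red_cup from where it was at the start of the episode below 0.02 m); the robot touches nothing.
It fails at once if the red cup is moved by more than 20 mm or tipped (distance of red_cup from where it was at the start of the episode above 0.02 m or angle between red_cup's own z axis and vertical above 0.3 rad).
It also fails if it takes over 58 s, if anything falls off the work surface, if the arm or the gripper's body presses on something with over 40 N, if the wrist force passes 120 N, or if a joint passes its speed limit or range.

## Robot

A 6-joint arm with a two-finger parallel gripper is mounted at the origin on the work surface. World frame = base frame: x ahead of the robot, y to its left, z up, the work surface at z = 0. Lengths are in m, angles in rad, forces in N, time in s.
With the tool pointing down it reaches from about 0.3 to 0.825 m from the base axis. Payload 5.4 kg.
Tool frame: the origin (TCP) lies midway between the tips of the shut fingers; the grasp point (between the pads) lies 19 mm behind it (grip_depth is the z of the grasp point in the tool frame, in m); z points along the fingers, y is the line along which they close (so a half turn about z gives the same grasp; the last joint's range is limited). The gripper opens to 92 mm and grips with 3 to 60 N. Pads are 20 mm wide; open, the fingers measure 128 mm over their backs; the gripper's body (75 mm by 189 mm) begins 69 mm behind the grasp point.
Start: joints at [-1.515, 0.158, 1.597, -0, 1.386, -0.21], TCP at [0.151, -0.555, 0.178] pointing down, gripper open.
Joint ranges: [-2.91, 2.91], [-0.94, 2.29], [0.18, 2.7], [-1.29, 4.43], [0.17, 2.64], [-3, 3]. Speed limits (rad/s): [2.57, 2.57, 3.14, 3.14, 3.14, 3.14].

## Interface

Orientations are given as a unit quaternion [w, x, y, z].
In Python, from rig import state, capture, camera_info, finish_job, grip_depth gives the robot as it stands. The module is installed in compiled form; this text tells all that it offers.
- The arm moves only by the tool play_rows, never from a script. Its argument "steps" is a list of rows, each an object of numbers: "rx", "ry", "rz": the turn, a rotation vector about the tool's x, y, z as a fraction of full scale; "tx", "ty", "tz": the shift along the tool's x, y, z as a fraction of full scale; "jaw": the finger opening in mm, from 0 to 91.9. In form: [{"rx": .., "ry": .., "rz": .., "tx": .., "ty": .., "tz": .., "jaw": ..}, ...]. A call has 1 to 20 rows; each row shifts and turns the commanded pose from where the row before left it, along the tool's axes as they then stand; what a row does not reach is not made up. Full scale, the value 1, is 0.1 m for a shift and 90 degrees for a turn. A row lasts 1/12 s, in which the tool goes at most 41.7 mm and 7.16 degrees, less where a joint would pass 70% of its speed; a pose out of reach is approached as far as the arm can. A call with a number of a shift or a turn outside -1 to 1 is refused whole. A call with a gripper value outside its range is refused whole. The fingers move at their own pace and stop on an object; "newtons" is the grip in N (left out, the last holds). Time passes only in rows, so rows that do not move let the fingers close. It gives the time, the measured TCP pose, the force, the opening and the grip force at its end, in the units of the state.
- state(): the state, without advancing time (a new reading comes with each control period).
- capture(name): name is "scene" or "top"; returns the picture (480x640x3 uint8, blue, green, red); there is no depth.
- camera_info(name): a dict with "intrinsics" (3x3 intrinsics, pixels), "R" (3x3) and "t" (3): a world point X has camera coordinates R X + t. Camera axes: x right, y down, z forward; pixel columns grow to the right and rows downward; lengths in m; the calibration is good to about 2 mm. A picture is of the moment at which its call begins. camera_info takes no time and is no camera call.
- finish_job(): hands the job in; it is judged then, once.
The state is a dict: "time": time; "joint_pos": joint angles; "qvel": joint speeds; "effort": joint torques, N m; "eef_pos": TCP position; "orientation": TCP orientation; "ft_force": force on the tool from outside, world axes, zero at the start; "torque": the same for the moment, N m; "gripper_width": finger opening in m; "grasp_force": force on a finger pad.
Only numpy, scipy, OpenCV 4.12 (cv2) and the standard library are available. Lean on these libraries where they do the work, as an engineer would, in place of code of your own. Each camera call takes 0.05 s, during which the arm holds its last target. There are 200 camera calls.

## Working session

There is one attempt and no reset: what is moved stays moved. The work goes in short steps, Python scripts to look and compute and a tool call to move; the robot and the scene stay as the last step left them, time stands still between calls to the robot, and variables do not carry over. Pictures are saved under pics/ and viewed, at most 10 in all, crops included, and the job is handed in when it is done.

Besides the shell and the picture viewer there is one more tool, called after "Request:" in YAML: its name, and indented under it one key for each argument. play_rows: Moves the arm, as the interface text tells. Its arguments: {"type":"object","properties":{"steps":{"type":"array","items":{"type":"object","properties":{"rx":{"type":"number"},"ry":{"type":"number"},"rz":{"type":"number"},"tx":{"type":"number"},"ty":{"type":"number"},"tz":{"type":"number"},"jaw":{"type":"number"}}}},"newtons":{"type":"number"}},"required":["steps"]}

```bash
mkdir -p pics; python3 - <<'E'
from rig import *
import cv2
s=state();print(s['eef_pos'],s['orientation'],s['gripper_width'],grip_depth)
for n in('scene','top'):
    im=capture(n);cv2.imwrite(f'pics/{n}0.png',im);c=camera_info(n);print(n,c)
E
```

```text
[ 0.15096996 -0.55411628  0.17663466] [-9.26472808e-04  9.91180443e-01  1.32515911e-01  6.18700132e-05] 0.09186581213033526 -0.0187
scene {'intrinsics': array([[492.66869053,   0.        , 320.45025629],
       [  0.        , 492.66869053, 243.60635339],
       [  0.        ,   0.        ,   1.        ]]), 'R': array([[-0.45836079,  0.88838549, -0.02601159],
       [ 0.48704632,  0.22659415, -0.84346961],
       [-0.74343209, -0.39928224, -0.53654676]]), 't': array([ 0.2243511 , -0.23448356,  1.33482611])}
top {'intrinsics': array([[497.7401945 ,   0.        , 328.63347182],
       [  0.        , 497.7401945 , 244.22119319],
       [  0.        ,   0.        ,   1.        ]]), 'R': array([[ 1.78117927e-03, -9.99915740e-01, -1.28584540e-02],
       [-9.89344311e-01,  1.09932716e-04, -1.45594721e-01],
       [ 1.45583867e-01,  1.29807686e-02, -9.89260753e-01]]), 't': array([0.01600322, 0.51683843, 1.07164665])}
```

View pics/scene0.png

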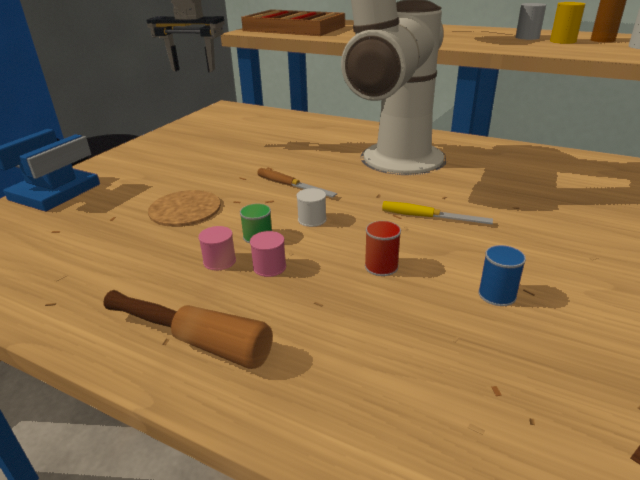

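View pics/top0.png

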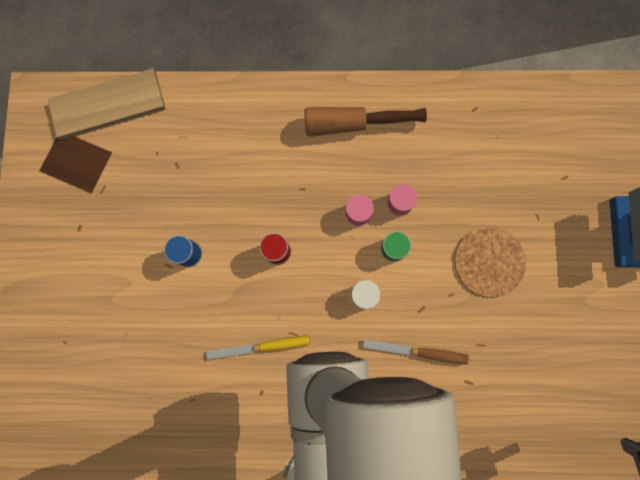

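The scene view shows blue at (502,275), red at (382,248), green at (256,223), pink at (217,248) and (268,254), white at (311,207) and the mat at (185,207).

In the top view the candidates for the green cup are (397,246) green, (360,209) pink, (403,199) pink and (366,294) white. Only (397,246) is green. The only blue cup on the bench is at (180,250), since the blue thing at (625,230) is a vise. Red is at (275,248) and the mat at (490,262).

```bash
cat > h.py <<'E'
import cv2,numpy as np
from rig import *
HUE=dict(blue=(95,125),green=(45,85),red=(0,6))
def ray(n,uv,z):
    c=camera_info(n);R,t=c['R'],c['t'];d=R.T@np.linalg.solve(c['intrinsics'],[*uv,1]);o=-R.T@t
    return o+d*(z-o[2])/d[2]
def mask(im,col,box):
    h=cv2.cvtColor(im,cv2.COLOR_BGR2HSV);lo,hi=HUE[col]
    m=cv2.inRange(h,(lo,130,25),(hi,255,255))
    if col=='red': m|=cv2.inRange(h,(172,130,25),(180,255,255))
    k=np.zeros_like(m);x,y,X,Y=box;k[y:Y,x:X]=m[y:Y,x:X]
    c=max(cv2.findContours(k,cv2.RETR_EXTERNAL,cv2.CHAIN_APPROX_NONE)[0],key=cv2.contourArea)
    return cv2.convexHull(c)
def cen(c):
    m=cv2.moments(c);return m['m10']/m['m00'],m['m01']/m['m00']
E
python3 - <<'E'
from h import *
t=cv2.imread('pics/top0.png');s=cv2.imread('pics/scene0.png')
B=dict(blue=((150,220,215,280),(470,235,535,315),.08),green=((370,220,425,275),(235,195,280,250),.06),red=((250,225,305,275),(355,215,410,280),.08))
for k,(b1,b2,h) in B.items():
    for n,im,b in(('top',t,b1),('scene',s,b2)):
        c=mask(im,k,b);print(k,n,cv2.boundingRect(c),np.round(cen(c),1),ray(n,cen(c),h/2).round(4))
h=cv2.cvtColor(t,cv2.COLOR_BGR2HSV)
g=t[215:305,445:535].astype(int)
# mat: non-wood, darker & redder than bench
for lo in (100,):
    hs=h[215:305,445:535];print(hs[45,45],hs[40,40],hs[3,3],hs[3,80])
m=cv2.inRange(h,(0,0,0),(180,255,175));k=np.zeros_like(m);k[220:302,450:530]=m[220:302,450:530]
k=cv2.morphologyEx(k,cv2.MORPH_CLOSE,np.ones((7,7)));c=max(cv2.findContours(k,0,1)[0],key=cv2.contourArea)
print('mat',cv2.boundingRect(c),cv2.minEnclosingCircle(c),ray('top',cv2.minEnclosingCircle(c)[0],.008))
cv2.imwrite('pics/crop.png',np.hstack([cv2.resize(t[y:y+70,x:x+70],None,fx=5.5,fy=5.5,interpolation=2) for x,y in((147,215),(360,212))]))
E
```

```text
blue top (166, 237, 25, 25) [177.8 248.9] [0.506 0.353 0.04 ]
blue scene (480, 259, 42, 45) [499.7 281.4] [0.5174 0.3402 0.04  ]
green top (385, 233, 24, 24) [396.7 244.5] [ 0.5172 -0.1359  0.03  ]
green scene (242, 216, 29, 24) [255.4 226.2] [ 0.5218 -0.1284  0.03  ]
red top (260, 234, 27, 26) [273.2 246.4] [0.5117 0.1398 0.04  ]
red scene (366, 237, 33, 37) [384.  256.3] [0.5283 0.1464 0.04  ]
[ 15 141 177] [ 15 142 182] [ 16 132 190] [ 16 132 191]
mat (450, 224, 80, 77) ((488.38818359375, 254.7779541015625), 49.20309066772461) [ 0.4969306  -0.34643588  0.008     ]
```

View pics/crop.png

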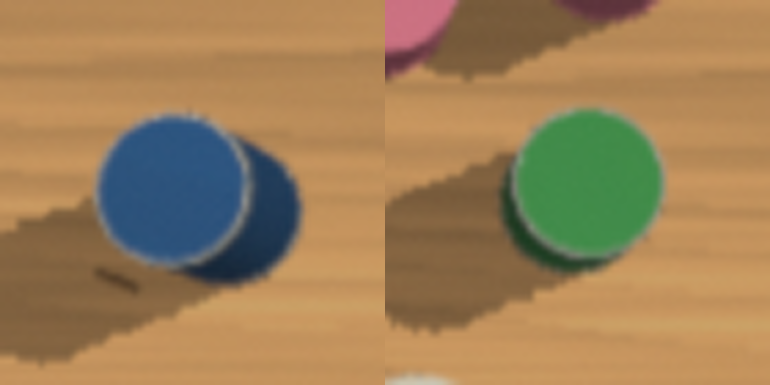

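The enlarged crop shows the blue top disc centred near (178,249) and the green one near (397,245), each with a steel rim. These are the cups meant. The masks caught only the top discs, so I cast rays at the full cup height.

```bash
cat >> h.py <<'E'
def axes(q):
    from scipy.spatial.transform import Rotation as R
    return R.from_quat([q[1],q[2],q[3],q[0]]).as_matrix()
def to(p,src=None):
    s=state();src=s['eef_pos'] if src is None else src
    return (axes(s['orientation']).T@(np.array(p)-src)*10).round(3)
E
python3 - <<'E'
from h import *
t=cv2.imread('pics/top0.png');s=cv2.imread('pics/scene0.png')
b=ray('top',(177.8,248.9),.08);g=ray('top',(396.7,244.5),.06);r=ray('top',(273.2,246.4),.08);m=ray('top',(490.5,261.8),.008)
print(b,g,r,m)
# scene check: top ellipse / mat centre
c=camera_info('scene')
for p in(b,g,m):
    q=c['intrinsics']@(c['R']@p+c['t']);print(q[:2]/q[2])
p0=state()['eef_pos'];w=np.array([.5,-.2,.18])
print(axes(state()['orientation']).round(4))
print(to(w),to([b[0],b[1],.18],w))
E
```

```text
[0.50050537 0.34007888 0.08      ] [ 0.5129461  -0.13227502  0.06      ] [0.50592195 0.13482048 0.08      ] [ 0.48087933 -0.35048885  0.008     ]
[505.81092089 255.46276272]
[254.78428464 210.61234285]
[184.26967739 205.3431482 ]
[[ 9.649e-01  2.627e-01 -1.000e-04]
 [ 2.627e-01 -9.649e-01  1.700e-03]
 [ 3.000e-04 -1.700e-03 -1.000e+00]]
[ 4.298 -2.501 -0.027] [ 1.423 -5.21   0.009]
```

Request:
play_rows:
  steps:
    - {"tx":0.287,"ty":-0.167,"jaw":91.9}
    - {"tx":0.287,"ty":-0.167}
    - {"tx":0.287,"ty":-0.167}
    - {"tx":0.287,"ty":-0.167}
    - {"tx":0.287,"ty":-0.167}
    - {"tx":0.287,"ty":-0.167}
    - {"tx":0.287,"ty":-0.167}
    - {"tx":0.287,"ty":-0.167}
    - {"tx":0.287,"ty":-0.167}
    - {"tx":0.287,"ty":-0.167}
    - {"tx":0.287,"ty":-0.167}
    - {"tx":0.287,"ty":-0.167}
    - {"tx":0.287,"ty":-0.167}
    - {"tx":0.287,"ty":-0.167}
    - {"tx":0.287,"ty":-0.167}

```text
validation failed for argument at $.st...
```

Request:
play_rows:
  steps:
    - {"tx":0.071,"ty":-0.26}
    - {"tx":0.071,"ty":-0.26}
    - {"tx":0.071,"ty":-0.26}
    - {"tx":0.071,"ty":-0.26}
    - {"tx":0.071,"ty":-0.26}
    - {"tx":0.071,"ty":-0.26}
    - {"tx":0.071,"ty":-0.26}
    - {"tx":0.071,"ty":-0.26}
    - {"tx":0.071,"ty":-0.26}
    - {"tx":0.071,"ty":-0.26}
    - {"tx":0.071,"ty":-0.26}
    - {"tx":0.071,"ty":-0.26}
    - {"tx":0.071,"ty":-0.26}
    - {"tx":0.071,"ty":-0.26}
    - {"tx":0.071,"ty":-0.26}
    - {"tx":0.071,"ty":-0.26}
    - {"tx":0.071,"ty":-0.26}
    - {"tx":0.071,"ty":-0.26}
    - {"tx":0.071,"ty":-0.26}
    - {"tx":0.071,"ty":-0.26}

```text
validation failed for argument at $.st...
```

```bash
python3 - <<'E'
from h import *
s=state();print(s['time'],s['eef_pos'],s['orientation'],s['joint_pos'],to([.501,.340,.18]))
im=capture('scene');cv2.imwrite('pics/s1.png',cv2.resize(im[60:340,320:640],None,fx=2,fy=2))
E
```

```text
0.1 [ 0.15096283 -0.55417579  0.17671578] [-8.44528259e-04  9.91183099e-01  1.32496596e-01  4.50793420e-05] [-1.51511133e+00  1.58983828e-01  1.59811205e+00 -4.10775704e-05
  1.38618775e+00 -2.10082245e-01] [ 5.726 -7.708 -0.018]
```

View pics/s1.png

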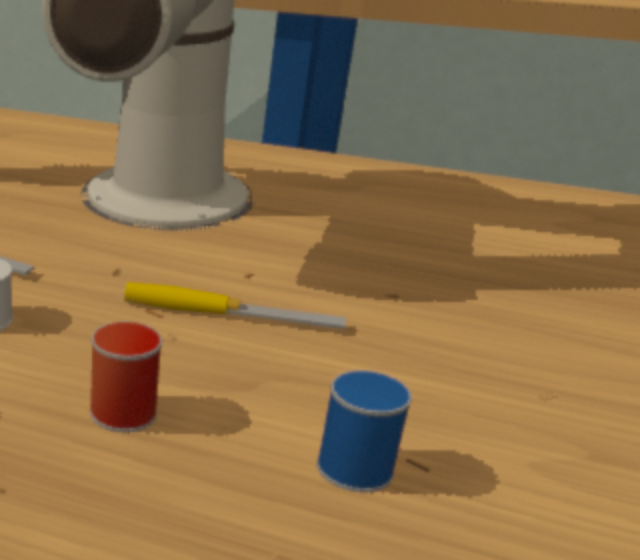

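The rows need all seven keys. The arm hasn't moved. The crop puts the blue top centre at about (505,256) in the scene view, which matches the prediction of (506,255).

Request:
play_rows:
  newtons: 20
  steps:
    - {"rx":0,"ry":0,"rz":0,"tx":0.287,"ty":-0.167,"tz":0,"jaw":91.9}
    - {"rx":0,"ry":0,"rz":0,"tx":0.287,"ty":-0.167,"tz":0,"jaw":91.9}
    - {"rx":0,"ry":0,"rz":0,"tx":0.287,"ty":-0.167,"tz":0,"jaw":91.9}
    - {"rx":0,"ry":0,"rz":0,"tx":0.287,"ty":-0.167,"tz":0,"jaw":91.9}
    - {"rx":0,"ry":0,"rz":0,"tx":0.287,"ty":-0.167,"tz":0,"jaw":91.9}
    - {"rx":0,"ry":0,"rz":0,"tx":0.287,"ty":-0.167,"tz":0,"jaw":91.9}
    - {"rx":0,"ry":0,"rz":0,"tx":0.287,"ty":-0.167,"tz":0,"jaw":91.9}
    - {"rx":0,"ry":0,"rz":0,"tx":0.287,"ty":-0.167,"tz":0,"jaw":91.9}
    - {"rx":0,"ry":0,"rz":0,"tx":0.287,"ty":-0.167,"tz":0,"jaw":91.9}
    - {"rx":0,"ry":0,"rz":0,"tx":0.287,"ty":-0.167,"tz":0,"jaw":91.9}
    - {"rx":0,"ry":0,"rz":0,"tx":0.287,"ty":-0.167,"tz":0,"jaw":91.9}
    - {"rx":0,"ry":0,"rz":0,"tx":0.287,"ty":-0.167,"tz":0,"jaw":91.9}
    - {"rx":0,"ry":0,"rz":0,"tx":0.287,"ty":-0.167,"tz":0,"jaw":91.9}
    - {"rx":0,"ry":0,"rz":0,"tx":0.287,"ty":-0.167,"tz":0,"jaw":91.9}
    - {"rx":0,"ry":0,"rz":0,"tx":0.287,"ty":-0.167,"tz":0,"jaw":91.9}

```text
time: 1.4
eef_pos: [0.5014, -0.1985, 0.1774]
orientation: [-0.0, 0.991, 0.133, -0.0]
ft_force: [-0.8, -0.6, 0.4]
gripper_width: 0.0918
grasp_force: 0.0
```

Request:
play_rows:
  steps:
    - {"rx":0,"ry":0,"rz":0,"tx":0.071,"ty":-0.26,"tz":0,"jaw":91.9}
    - {"rx":0,"ry":0,"rz":0,"tx":0.071,"ty":-0.26,"tz":0,"jaw":91.9}
    - {"rx":0,"ry":0,"rz":0,"tx":0.071,"ty":-0.26,"tz":0,"jaw":91.9}
    - {"rx":0,"ry":0,"rz":0,"tx":0.071,"ty":-0.26,"tz":0,"jaw":91.9}
    - {"rx":0,"ry":0,"rz":0,"tx":0.071,"ty":-0.26,"tz":0,"jaw":91.9}
    - {"rx":0,"ry":0,"rz":0,"tx":0.071,"ty":-0.26,"tz":0,"jaw":91.9}
    - {"rx":0,"ry":0,"rz":0,"tx":0.071,"ty":-0.26,"tz":0,"jaw":91.9}
    - {"rx":0,"ry":0,"rz":0,"tx":0.071,"ty":-0.26,"tz":0,"jaw":91.9}
    - {"rx":0,"ry":0,"rz":0,"tx":0.071,"ty":-0.26,"tz":0,"jaw":91.9}
    - {"rx":0,"ry":0,"rz":0,"tx":0.071,"ty":-0.26,"tz":0,"jaw":91.9}
    - {"rx":0,"ry":0,"rz":0,"tx":0.071,"ty":-0.26,"tz":0,"jaw":91.9}
    - {"rx":0,"ry":0,"rz":0,"tx":0.071,"ty":-0.26,"tz":0,"jaw":91.9}
    - {"rx":0,"ry":0,"rz":0,"tx":0.071,"ty":-0.26,"tz":0,"jaw":91.9}
    - {"rx":0,"ry":0,"rz":0,"tx":0.071,"ty":-0.26,"tz":0,"jaw":91.9}
    - {"rx":0,"ry":0,"rz":0,"tx":0.071,"ty":-0.26,"tz":0,"jaw":91.9}
    - {"rx":0,"ry":0,"rz":0,"tx":0.071,"ty":-0.26,"tz":0,"jaw":91.9}
    - {"rx":0,"ry":0,"rz":0,"tx":0.071,"ty":-0.26,"tz":0,"jaw":91.9}
    - {"rx":0,"ry":0,"rz":0,"tx":0.071,"ty":-0.26,"tz":0,"jaw":91.9}
    - {"rx":0,"ry":0,"rz":0,"tx":0.071,"ty":-0.26,"tz":0,"jaw":91.9}
    - {"rx":0,"ry":0,"rz":0,"tx":0.071,"ty":-0.26,"tz":0,"jaw":91.9}

```text
time: 3.07
eef_pos: [0.5006, 0.3403, 0.1772]
orientation: [0.0, 0.991, 0.133, -0.0]
ft_force: [0.6, -0.6, 0.1]
gripper_width: 0.0918
grasp_force: 0.0
```

```bash
python3 - <<'E'
from h import *
s=state();print(s['time'],s['eef_pos'],s['orientation'],s['joint_pos'],to([.501,.340,.18]),to([.501,.340,.026]))
E
```

```text
3.0667 [0.50056062 0.34031449 0.17717521] [ 1.06062222e-04  9.91173214e-01  1.32572713e-01 -3.53633647e-04] [ 3.97691374e-01  2.36906736e-01  1.50750631e+00 -1.99790203e-05
  1.39791774e+00  1.70256281e+00] [ 0.003  0.004 -0.028] [0.005 0.004 1.512]
```

Request:
play_rows:
  newtons: 20
  steps:
    - {"rx":0,"ry":0,"rz":0,"tx":0,"ty":0,"tz":0.2,"jaw":91.9}
    - {"rx":0,"ry":0,"rz":0,"tx":0,"ty":0,"tz":0.2,"jaw":91.9}
    - {"rx":0,"ry":0,"rz":0,"tx":0,"ty":0,"tz":0.2,"jaw":91.9}
    - {"rx":0,"ry":0,"rz":0,"tx":0,"ty":0,"tz":0.2,"jaw":91.9}
    - {"rx":0,"ry":0,"rz":0,"tx":0,"ty":0,"tz":0.2,"jaw":91.9}
    - {"rx":0,"ry":0,"rz":0,"tx":0,"ty":0,"tz":0.2,"jaw":91.9}
    - {"rx":0,"ry":0,"rz":0,"tx":0,"ty":0,"tz":0.2,"jaw":91.9}
    - {"rx":0,"ry":0,"rz":0,"tx":0,"ty":0,"tz":0.11,"jaw":91.9}
    - {"rx":0,"ry":0,"rz":0,"tx":0,"ty":0,"tz":0,"jaw":91.9}
    - {"rx":0,"ry":0,"rz":0,"tx":0,"ty":0,"tz":0,"jaw":75}
    - {"rx":0,"ry":0,"rz":0,"tx":0,"ty":0,"tz":0,"jaw":65}
    - {"rx":0,"ry":0,"rz":0,"tx":0,"ty":0,"tz":0,"jaw":60}
    - {"rx":0,"ry":0,"rz":0,"tx":0,"ty":0,"tz":0,"jaw":50}
    - {"rx":0,"ry":0,"rz":0,"tx":0,"ty":0,"tz":0,"jaw":50}
    - {"rx":0,"ry":0,"rz":0,"tx":0,"ty":0,"tz":0,"jaw":50}
    - {"rx":0,"ry":0,"rz":0,"tx":0,"ty":0,"tz":0,"jaw":50}

```text
time: 4.4
eef_pos: [0.5017, 0.3395, 0.0276]
orientation: [-0.0, 0.991, 0.133, 0.001]
ft_force: [-0.6, 0.9, 3.8]
gripper_width: 0.0591
grasp_force: 20.0
```

Request:
play_rows:
  steps:
    - {"rx":0,"ry":0,"rz":0,"tx":0,"ty":0,"tz":-0.1,"jaw":50}
    - {"rx":0,"ry":0,"rz":0,"tx":0,"ty":0,"tz":-0.2,"jaw":50}
    - {"rx":0,"ry":0,"rz":0,"tx":0,"ty":0,"tz":-0.25,"jaw":50}
    - {"rx":0,"ry":0,"rz":0,"tx":0,"ty":0,"tz":-0.25,"jaw":50}
    - {"rx":0,"ry":0,"rz":0,"tx":0,"ty":0,"tz":-0.25,"jaw":50}
    - {"rx":0,"ry":0,"rz":0,"tx":0,"ty":0,"tz":-0.25,"jaw":50}
    - {"rx":0,"ry":0,"rz":0,"tx":0,"ty":0,"tz":-0.2,"jaw":50}
    - {"rx":0,"ry":0,"rz":0,"tx":-0.036,"ty":0.118,"tz":0,"jaw":50}
    - {"rx":0,"ry":0,"rz":0,"tx":-0.072,"ty":0.236,"tz":0,"jaw":50}
    - {"rx":0,"ry":0,"rz":0,"tx":-0.072,"ty":0.236,"tz":0,"jaw":50}
    - {"rx":0,"ry":0,"rz":0,"tx":-0.072,"ty":0.236,"tz":0,"jaw":50}
    - {"rx":0,"ry":0,"rz":0,"tx":-0.072,"ty":0.236,"tz":0,"jaw":50}
    - {"rx":0,"ry":0,"rz":0,"tx":-0.072,"ty":0.236,"tz":0,"jaw":50}
    - {"rx":0,"ry":0,"rz":0,"tx":-0.072,"ty":0.236,"tz":0,"jaw":50}
    - {"rx":0,"ry":0,"rz":0,"tx":-0.072,"ty":0.236,"tz":0,"jaw":50}
    - {"rx":0,"ry":0,"rz":0,"tx":-0.072,"ty":0.236,"tz":0,"jaw":50}

```text
time: 5.73
eef_pos: [0.4931, 0.1275, 0.1749]
orientation: [0.0, 0.991, 0.132, -0.001]
ft_force: [0.0, -0.3, -0.9]
gripper_width: 0.0592
grasp_force: 20.0
```

Request:
play_rows:
  steps:
    - {"rx":0,"ry":0,"rz":0,"tx":-0.072,"ty":0.236,"tz":0,"jaw":50}
    - {"rx":0,"ry":0,"rz":0,"tx":-0.072,"ty":0.236,"tz":0,"jaw":50}
    - {"rx":0,"ry":0,"rz":0,"tx":-0.072,"ty":0.236,"tz":0,"jaw":50}
    - {"rx":0,"ry":0,"rz":0,"tx":-0.072,"ty":0.236,"tz":0,"jaw":50}
    - {"rx":0,"ry":0,"rz":0,"tx":-0.072,"ty":0.236,"tz":0,"jaw":50}
    - {"rx":0,"ry":0,"rz":0,"tx":-0.072,"ty":0.236,"tz":0,"jaw":50}
    - {"rx":0,"ry":0,"rz":0,"tx":-0.072,"ty":0.236,"tz":0,"jaw":50}
    - {"rx":0,"ry":0,"rz":0,"tx":-0.072,"ty":0.236,"tz":0,"jaw":50}
    - {"rx":0,"ry":0,"rz":0,"tx":-0.072,"ty":0.236,"tz":0,"jaw":50}
    - {"rx":0,"ry":0,"rz":0,"tx":-0.072,"ty":0.236,"tz":0,"jaw":50}
    - {"rx":0,"ry":0,"rz":0,"tx":-0.072,"ty":0.236,"tz":0,"jaw":50}
    - {"rx":0,"ry":0,"rz":0,"tx":-0.072,"ty":0.236,"tz":0,"jaw":50}
    - {"rx":0,"ry":0,"rz":0,"tx":-0.072,"ty":0.236,"tz":0,"jaw":50}
    - {"rx":0,"ry":0,"rz":0,"tx":-0.072,"ty":0.236,"tz":0,"jaw":50}
    - {"rx":0,"ry":0,"rz":0,"tx":-0.072,"ty":0.236,"tz":0,"jaw":50}
    - {"rx":0,"ry":0,"rz":0,"tx":-0.072,"ty":0.236,"tz":0,"jaw":50}
    - {"rx":0,"ry":0,"rz":0,"tx":-0.072,"ty":0.236,"tz":0,"jaw":50}
    - {"rx":0,"ry":0,"rz":0,"tx":-0.072,"ty":0.236,"tz":0,"jaw":50}
    - {"rx":0,"ry":0,"rz":0,"tx":-0.072,"ty":0.236,"tz":0,"jaw":50}
    - {"rx":0,"ry":0,"rz":0,"tx":-0.036,"ty":0.118,"tz":0,"jaw":50}

```text
time: 7.4
eef_pos: [0.4781, -0.3537, 0.1748]
orientation: [-0.001, 0.991, 0.131, -0.001]
ft_force: [0.5, -0.5, -0.7]
gripper_width: 0.0591
grasp_force: 20.0
```

```bash
python3 - <<'E'
from h import *
s=state();print(s['time'],s['eef_pos'],s['gripper_width'],s['grasp_force'],s['ft_force'],to([.481,-.3505,.0356]))
im=capture('scene');cv2.imwrite('pics/s2.png',cv2.resize(im[20:300,80:400],None,fx=2,fy=2))
E
```

```text
7.4 [ 0.47805411 -0.3537173   0.17481879] 0.05908147466070306 19.999611221719533 [ 0.52386112 -0.54685882 -0.70537168] [ 0.04  -0.021  1.392]
```

View pics/s2.png

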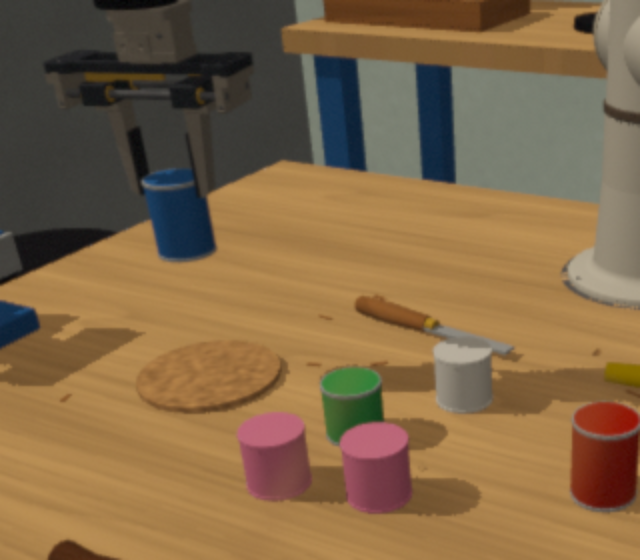

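The crop shows the blue cup held upright, at about (180,215), above the mat at (210,373). Next I lower it.

Request:
play_rows:
  steps:
    - {"rx":0,"ry":0,"rz":0,"tx":0.04,"ty":-0.02,"tz":0.1,"jaw":50}
    - {"rx":0,"ry":0,"rz":0,"tx":0,"ty":0,"tz":0.2,"jaw":50}
    - {"rx":0,"ry":0,"rz":0,"tx":0,"ty":0,"tz":0.2,"jaw":50}
    - {"rx":0,"ry":0,"rz":0,"tx":0,"ty":0,"tz":0.2,"jaw":50}
    - {"rx":0,"ry":0,"rz":0,"tx":0,"ty":0,"tz":0.2,"jaw":50}
    - {"rx":0,"ry":0,"rz":0,"tx":0,"ty":0,"tz":0.2,"jaw":50}
    - {"rx":0,"ry":0,"rz":0,"tx":0,"ty":0,"tz":0.12,"jaw":50}
    - {"rx":0,"ry":0,"rz":0,"tx":0,"ty":0,"tz":0.06,"jaw":50}
    - {"rx":0,"ry":0,"rz":0,"tx":0,"ty":0,"tz":0.04,"jaw":50}
    - {"rx":0,"ry":0,"rz":0,"tx":0,"ty":0,"tz":0.03,"jaw":50}
    - {"rx":0,"ry":0,"rz":0,"tx":0,"ty":0,"tz":0.02,"jaw":50}
    - {"rx":0,"ry":0,"rz":0,"tx":0,"ty":0,"tz":0.01,"jaw":50}
    - {"rx":0,"ry":0,"rz":0,"tx":0,"ty":0,"tz":0.01,"jaw":50}
    - {"rx":0,"ry":0,"rz":0,"tx":0,"ty":0,"tz":0,"jaw":50}
    - {"rx":0,"ry":0,"rz":0,"tx":0,"ty":0,"tz":0,"jaw":50}

```text
time: 8.7
eef_pos: [0.4836, -0.3488, 0.038]
orientation: [0.0, 0.991, 0.132, 0.0]
ft_force: [-0.7, 0.7, -0.2]
gripper_width: 0.0592
grasp_force: 20.0
```

Request:
play_rows:
  steps:
    - {"rx":0,"ry":0,"rz":0,"tx":0,"ty":0,"tz":0.01,"jaw":50}
    - {"rx":0,"ry":0,"rz":0,"tx":0,"ty":0,"tz":0.01,"jaw":50}
    - {"rx":0,"ry":0,"rz":0,"tx":0,"ty":0,"tz":0.01,"jaw":50}
    - {"rx":0,"ry":0,"rz":0,"tx":0,"ty":0,"tz":0,"jaw":50}
    - {"rx":0,"ry":0,"rz":0,"tx":0,"ty":0,"tz":0,"jaw":50}

```text
time: 9.12
eef_pos: [0.4837, -0.3487, 0.0356]
orientation: [0.0, 0.991, 0.133, 0.0]
ft_force: [-1.6, 2.7, 5.8]
gripper_width: 0.0593
grasp_force: 20.0
```

Contact, at 5.8 N upward. I open slowly, wait, then raise.

Request:
play_rows:
  steps:
    - {"rx":0,"ry":0,"rz":0,"tx":0,"ty":0,"tz":0,"jaw":62}
    - {"rx":0,"ry":0,"rz":0,"tx":0,"ty":0,"tz":0,"jaw":70}
    - {"rx":0,"ry":0,"rz":0,"tx":0,"ty":0,"tz":0,"jaw":80}
    - {"rx":0,"ry":0,"rz":0,"tx":0,"ty":0,"tz":0,"jaw":91.9}
    - {"rx":0,"ry":0,"rz":0,"tx":0,"ty":0,"tz":0,"jaw":91.9}
    - {"rx":0,"ry":0,"rz":0,"tx":0,"ty":0,"tz":0,"jaw":91.9}
    - {"rx":0,"ry":0,"rz":0,"tx":0,"ty":0,"tz":0,"jaw":91.9}
    - {"rx":0,"ry":0,"rz":0,"tx":0,"ty":0,"tz":-0.1,"jaw":91.9}
    - {"rx":0,"ry":0,"rz":0,"tx":0,"ty":0,"tz":-0.2,"jaw":91.9}
    - {"rx":0,"ry":0,"rz":0,"tx":0,"ty":0,"tz":-0.2,"jaw":91.9}
    - {"rx":0,"ry":0,"rz":0,"tx":0,"ty":0,"tz":-0.2,"jaw":91.9}
    - {"rx":0,"ry":0,"rz":0,"tx":0,"ty":0,"tz":-0.2,"jaw":91.9}
    - {"rx":0,"ry":0,"rz":0,"tx":0,"ty":0,"tz":-0.2,"jaw":91.9}
    - {"rx":0,"ry":0,"rz":0,"tx":0,"ty":0,"tz":-0.2,"jaw":91.9}
    - {"rx":0,"ry":0,"rz":0,"tx":0,"ty":0,"tz":-0.15,"jaw":91.9}
    - {"rx":0,"ry":0,"rz":0,"tx":0,"ty":0,"tz":0,"jaw":91.9}

```text
time: 10.45
eef_pos: [0.4852, -0.3504, 0.1846]
orientation: [0.003, 0.991, 0.133, 0.002]
ft_force: [-0.0, 0.1, 0.9]
gripper_width: 0.0921
grasp_force: 0.0
```

```bash
python3 - <<'E'
from h import *
s=state();print(s['time'],s['eef_pos'],to([.513,-.1323,.18]))
E
```

```text
10.45 [ 0.48521092 -0.3504017   0.18463585] [ 0.841 -2.032  0.035]
```

Request:
play_rows:
  steps:
    - {"rx":0,"ry":0,"rz":0,"tx":0.084,"ty":-0.203,"tz":0,"jaw":91.9}
    - {"rx":0,"ry":0,"rz":0,"tx":0.084,"ty":-0.203,"tz":0,"jaw":91.9}
    - {"rx":0,"ry":0,"rz":0,"tx":0.084,"ty":-0.203,"tz":0,"jaw":91.9}
    - {"rx":0,"ry":0,"rz":0,"tx":0.084,"ty":-0.203,"tz":0,"jaw":91.9}
    - {"rx":0,"ry":0,"rz":0,"tx":0.084,"ty":-0.203,"tz":0,"jaw":91.9}
    - {"rx":0,"ry":0,"rz":0,"tx":0.084,"ty":-0.203,"tz":0,"jaw":91.9}
    - {"rx":0,"ry":0,"rz":0,"tx":0.084,"ty":-0.203,"tz":0,"jaw":91.9}
    - {"rx":0,"ry":0,"rz":0,"tx":0.084,"ty":-0.203,"tz":0,"jaw":91.9}
    - {"rx":0,"ry":0,"rz":0,"tx":0.084,"ty":-0.203,"tz":0,"jaw":91.9}
    - {"rx":0,"ry":0,"rz":0,"tx":0.084,"ty":-0.203,"tz":0,"jaw":91.9}
    - {"rx":0,"ry":0,"rz":0,"tx":0,"ty":0,"tz":0,"jaw":91.9}

```text
time: 11.37
eef_pos: [0.5109, -0.1271, 0.1788]
orientation: [-0.001, 0.991, 0.134, -0.0]
ft_force: [-0.1, 0.2, -0.7]
gripper_width: 0.0917
grasp_force: 0.0
```

```bash
python3 - <<'E'
from h import *
s=state();print(s['time'],s['eef_pos'],to([.513,-.1323,.018]))
t=capture('top');sc=capture('scene')
c=mask(t,'blue',(445,215,540,310));print(cv2.boundingRect(c),cen(c),ray('top',cen(c),.088))
cv2.imwrite('pics/t3.png',np.hstack([cv2.resize(t[200:320,420:580],None,fx=2.5,fy=2.5),cv2.resize(sc[140:260,140:300],None,fx=2.5,fy=2.5)]))
E
```

```text
11.3667 [ 0.51090316 -0.1270779   0.17883908] [0.007 0.06  1.608]
(489, 245, 26, 26) (501.667008898015, 257.2802874743326) [ 0.48156617 -0.34937747  0.088     ]
```

View pics/t3.png

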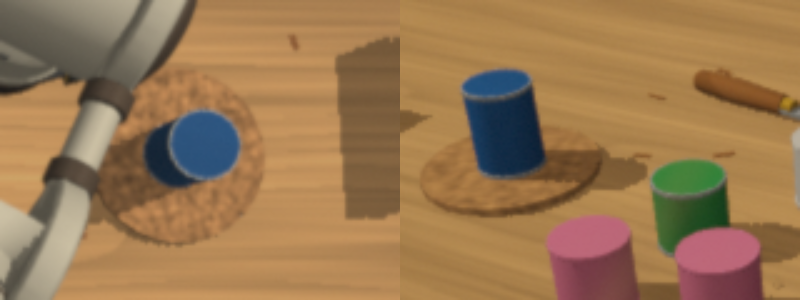

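The picture shows the blue cup upright near the middle of the mat, top disc at about (502,257) in the top view. Step 1 is met. Now I grasp the green cup.

Request:
play_rows:
  newtons: 20
  steps:
    - {"rx":0,"ry":0,"rz":0,"tx":0.01,"ty":0.06,"tz":0,"jaw":91.9}
    - {"rx":0,"ry":0,"rz":0,"tx":0,"ty":0,"tz":0.2,"jaw":91.9}
    - {"rx":0,"ry":0,"rz":0,"tx":0,"ty":0,"tz":0.2,"jaw":91.9}
    - {"rx":0,"ry":0,"rz":0,"tx":0,"ty":0,"tz":0.2,"jaw":91.9}
    - {"rx":0,"ry":0,"rz":0,"tx":0,"ty":0,"tz":0.2,"jaw":91.9}
    - {"rx":0,"ry":0,"rz":0,"tx":0,"ty":0,"tz":0.2,"jaw":91.9}
    - {"rx":0,"ry":0,"rz":0,"tx":0,"ty":0,"tz":0.2,"jaw":91.9}
    - {"rx":0,"ry":0,"rz":0,"tx":0,"ty":0,"tz":0.2,"jaw":91.9}
    - {"rx":0,"ry":0,"rz":0,"tx":0,"ty":0,"tz":0.15,"jaw":91.9}
    - {"rx":0,"ry":0,"rz":0,"tx":0,"ty":0,"tz":0.05,"jaw":91.9}
    - {"rx":0,"ry":0,"rz":0,"tx":0,"ty":0,"tz":0,"jaw":91.9}
    - {"rx":0,"ry":0,"rz":0,"tx":0,"ty":0,"tz":0,"jaw":75}
    - {"rx":0,"ry":0,"rz":0,"tx":0,"ty":0,"tz":0,"jaw":65}
    - {"rx":0,"ry":0,"rz":0,"tx":0,"ty":0,"tz":0,"jaw":60}
    - {"rx":0,"ry":0,"rz":0,"tx":0,"ty":0,"tz":0,"jaw":50}
    - {"rx":0,"ry":0,"rz":0,"tx":0,"ty":0,"tz":0,"jaw":50}
    - {"rx":0,"ry":0,"rz":0,"tx":0,"ty":0,"tz":0,"jaw":50}
    - {"rx":0,"ry":0,"rz":0,"tx":0,"ty":0,"tz":0,"jaw":50}

```text
time: 12.97
eef_pos: [0.5141, -0.1361, 0.0202]
orientation: [0.0, 0.991, 0.133, 0.0]
ft_force: [-1.5, 1.1, 4.0]
gripper_width: 0.0587
grasp_force: 20.0
```

Request:
play_rows:
  steps:
    - {"rx":0,"ry":0,"rz":0,"tx":0,"ty":0,"tz":-0.1,"jaw":50}
    - {"rx":0,"ry":0,"rz":0,"tx":0,"ty":0,"tz":-0.25,"jaw":50}
    - {"rx":0,"ry":0,"rz":0,"tx":0,"ty":0,"tz":-0.25,"jaw":50}
    - {"rx":0,"ry":0,"rz":0,"tx":0,"ty":0,"tz":-0.25,"jaw":50}
    - {"rx":0,"ry":0,"rz":0,"tx":0,"ty":0,"tz":-0.25,"jaw":50}
    - {"rx":0,"ry":0,"rz":0,"tx":0,"ty":0,"tz":-0.25,"jaw":50}
    - {"rx":0,"ry":0,"rz":0,"tx":0,"ty":0,"tz":-0.25,"jaw":50}
    - {"rx":0,"ry":0,"rz":0,"tx":0,"ty":0,"tz":-0.1,"jaw":50}

```text
time: 13.63
eef_pos: [0.5153, -0.137, 0.1939]
orientation: [0.002, 0.991, 0.133, 0.002]
ft_force: [1.0, -0.4, 0.1]
gripper_width: 0.0584
grasp_force: 20.0
```

Request:
play_rows:
  steps:
    - {"rx":0,"ry":0,"rz":0,"tx":-0.03,"ty":0.08,"tz":0,"jaw":50}
    - {"rx":0,"ry":0,"rz":0,"tx":-0.075,"ty":0.17,"tz":0,"jaw":50}
    - {"rx":0,"ry":0,"rz":0,"tx":-0.075,"ty":0.17,"tz":0,"jaw":50}
    - {"rx":0,"ry":0,"rz":0,"tx":-0.075,"ty":0.17,"tz":0,"jaw":50}
    - {"rx":0,"ry":0,"rz":0,"tx":-0.075,"ty":0.17,"tz":0,"jaw":50}
    - {"rx":0,"ry":0,"rz":0,"tx":-0.075,"ty":0.17,"tz":0,"jaw":50}
    - {"rx":0,"ry":0,"rz":0,"tx":-0.075,"ty":0.17,"tz":0,"jaw":50}
    - {"rx":0,"ry":0,"rz":0,"tx":-0.075,"ty":0.17,"tz":0,"jaw":50}
    - {"rx":0,"ry":0,"rz":0,"tx":-0.075,"ty":0.17,"tz":0,"jaw":50}
    - {"rx":0,"ry":0,"rz":0,"tx":-0.075,"ty":0.17,"tz":0,"jaw":50}
    - {"rx":0,"ry":0,"rz":0,"tx":-0.075,"ty":0.17,"tz":0,"jaw":50}
    - {"rx":0,"ry":0,"rz":0,"tx":-0.075,"ty":0.17,"tz":0,"jaw":50}
    - {"rx":0,"ry":0,"rz":0,"tx":-0.03,"ty":0.08,"tz":0,"jaw":50}
    - {"rx":0,"ry":0,"rz":0,"tx":0,"ty":0,"tz":0,"jaw":50}
    - {"rx":0,"ry":0,"rz":0,"tx":0,"ty":0,"tz":0,"jaw":50}

```text
time: 14.88
eef_pos: [0.481, -0.3547, 0.1882]
orientation: [-0.001, 0.991, 0.132, -0.001]
ft_force: [-0.3, -0.0, -0.6]
gripper_width: 0.0585
grasp_force: 20.0
```

```bash
python3 - <<'E'
from h import *
s=state();print(s['time'],s['eef_pos'],s['gripper_width'],to([.483,-.349,.1082]))
im=capture('scene');cv2.imwrite('pics/s4.png',cv2.resize(im[60:260,80:300],None,fx=2.5,fy=2.5))
E
```

```text
14.8833 [ 0.48102642 -0.35473725  0.18821506] 0.058470230577644756 [ 0.035 -0.048  0.8  ]
```

View pics/s4.png

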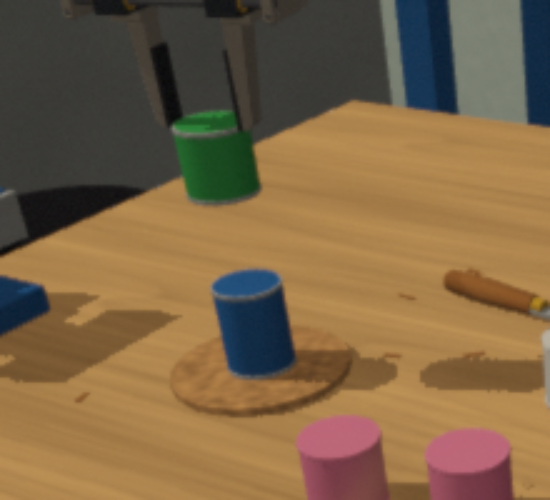

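The crop shows the green cup held upright, bottom at about (223,200), above the blue cup at (248,285). I correct the xy and lower it.

Request:
play_rows:
  steps:
    - {"rx":0,"ry":0,"rz":0,"tx":0.035,"ty":-0.05,"tz":0.1,"jaw":50}
    - {"rx":0,"ry":0,"rz":0,"tx":0,"ty":0,"tz":0.15,"jaw":50}
    - {"rx":0,"ry":0,"rz":0,"tx":0,"ty":0,"tz":0.15,"jaw":50}
    - {"rx":0,"ry":0,"rz":0,"tx":0,"ty":0,"tz":0.12,"jaw":50}
    - {"rx":0,"ry":0,"rz":0,"tx":0,"ty":0,"tz":0.08,"jaw":50}
    - {"rx":0,"ry":0,"rz":0,"tx":0,"ty":0,"tz":0.06,"jaw":50}
    - {"rx":0,"ry":0,"rz":0,"tx":0,"ty":0,"tz":0.04,"jaw":50}
    - {"rx":0,"ry":0,"rz":0,"tx":0,"ty":0,"tz":0,"jaw":50}
    - {"rx":0,"ry":0,"rz":0,"tx":0,"ty":0,"tz":0,"jaw":50}
    - {"rx":0,"ry":0,"rz":0,"tx":0,"ty":0,"tz":0,"jaw":50}

```text
time: 15.77
eef_pos: [0.4841, -0.35, 0.1205]
orientation: [0.001, 0.991, 0.132, 0.0]
ft_force: [0.8, -1.1, -0.8]
gripper_width: 0.0583
grasp_force: 20.0
```

```bash
python3 - <<'E'
from h import *
s=state();print(s['time'],s['eef_pos'],s['ft_force'],to([.483,-.349,.1082]))
im=capture('scene');cv2.imwrite('pics/s5.png',cv2.resize(im[110:240,120:260],None,fx=4,fy=4))
E
```

```text
15.7667 [ 0.48410198 -0.35001459  0.12047078] [ 0.83480211 -1.10951084 -0.79261741] [-0.008 -0.013  0.123]
```

View pics/s5.png

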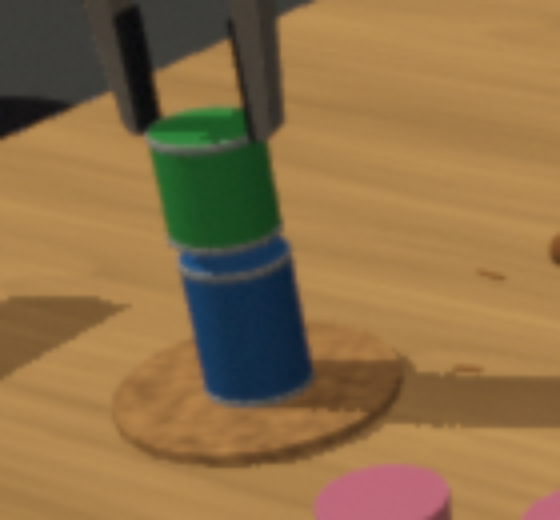

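There is a visible gap of about 12 mm, and green (bottom centre 224) sits about 3 mm left of blue (235 minus the lean). I shift it 2 mm and lower slowly.

Request:
play_rows:
  steps:
    - {"rx":0,"ry":0,"rz":0,"tx":0,"ty":-0.02,"tz":0.02,"jaw":50}
    - {"rx":0,"ry":0,"rz":0,"tx":0,"ty":0,"tz":0.02,"jaw":50}
    - {"rx":0,"ry":0,"rz":0,"tx":0,"ty":0,"tz":0.02,"jaw":50}
    - {"rx":0,"ry":0,"rz":0,"tx":0,"ty":0,"tz":0.02,"jaw":50}
    - {"rx":0,"ry":0,"rz":0,"tx":0,"ty":0,"tz":0.01,"jaw":50}
    - {"rx":0,"ry":0,"rz":0,"tx":0,"ty":0,"tz":0.01,"jaw":50}
    - {"rx":0,"ry":0,"rz":0,"tx":0,"ty":0,"tz":0,"jaw":50}
    - {"rx":0,"ry":0,"rz":0,"tx":0,"ty":0,"tz":0,"jaw":50}
    - {"rx":0,"ry":0,"rz":0,"tx":0,"ty":0,"tz":0,"jaw":50}

```text
time: 16.57
eef_pos: [0.4832, -0.3477, 0.1097]
orientation: [0.0, 0.991, 0.132, 0.0]
ft_force: [-0.2, -0.1, -0.8]
gripper_width: 0.0584
grasp_force: 20.0
```

Request:
play_rows:
  steps:
    - {"rx":0,"ry":0,"rz":0,"tx":0,"ty":0,"tz":0.01,"jaw":50}
    - {"rx":0,"ry":0,"rz":0,"tx":0,"ty":0,"tz":0.01,"jaw":50}
    - {"rx":0,"ry":0,"rz":0,"tx":0,"ty":0,"tz":0,"jaw":50}
    - {"rx":0,"ry":0,"rz":0,"tx":0,"ty":0,"tz":0,"jaw":50}
    - {"rx":0,"ry":0,"rz":0,"tx":0,"ty":0,"tz":0,"jaw":50}

```text
time: 16.98
eef_pos: [0.4834, -0.3478, 0.1083]
orientation: [0.0, 0.991, 0.133, 0.0]
ft_force: [-0.6, 1.5, 5.0]
gripper_width: 0.0588
grasp_force: 20.0
```

Contact, at 5 N. I release gently and then raise.

Request:
play_rows:
  steps:
    - {"rx":0,"ry":0,"rz":0,"tx":0,"ty":0,"tz":0,"jaw":60}
    - {"rx":0,"ry":0,"rz":0,"tx":0,"ty":0,"tz":0,"jaw":64}
    - {"rx":0,"ry":0,"rz":0,"tx":0,"ty":0,"tz":0,"jaw":72}
    - {"rx":0,"ry":0,"rz":0,"tx":0,"ty":0,"tz":0,"jaw":82}
    - {"rx":0,"ry":0,"rz":0,"tx":0,"ty":0,"tz":0,"jaw":91.9}
    - {"rx":0,"ry":0,"rz":0,"tx":0,"ty":0,"tz":0,"jaw":91.9}
    - {"rx":0,"ry":0,"rz":0,"tx":0,"ty":0,"tz":0,"jaw":91.9}
    - {"rx":0,"ry":0,"rz":0,"tx":0,"ty":0,"tz":-0.1,"jaw":91.9}
    - {"rx":0,"ry":0,"rz":0,"tx":0,"ty":0,"tz":-0.2,"jaw":91.9}
    - {"rx":0,"ry":0,"rz":0,"tx":0,"ty":0,"tz":-0.2,"jaw":91.9}
    - {"rx":0,"ry":0,"rz":0,"tx":0,"ty":0,"tz":-0.2,"jaw":91.9}
    - {"rx":0,"ry":0,"rz":0,"tx":0,"ty":0,"tz":-0.2,"jaw":91.9}
    - {"rx":0,"ry":0,"rz":0,"tx":0,"ty":0,"tz":-0.1,"jaw":91.9}
    - {"rx":0,"ry":0,"rz":0,"tx":0,"ty":0,"tz":0,"jaw":91.9}
    - {"rx":0,"ry":0,"rz":0,"tx":0,"ty":0,"tz":0,"jaw":91.9}

```text
time: 18.23
eef_pos: [0.4833, -0.3477, 0.2079]
orientation: [0.0, 0.991, 0.133, 0.0]
ft_force: [1.1, 0.0, -0.5]
gripper_width: 0.0918
grasp_force: 0.0
```

```bash
python3 - <<'E'
from h import *
im=capture('scene');cv2.imwrite('pics/s6.png',cv2.resize(im[80:290,120:420],None,fx=2.6,fy=2.6))
E
```

```text
(no output)
```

View pics/s6.png

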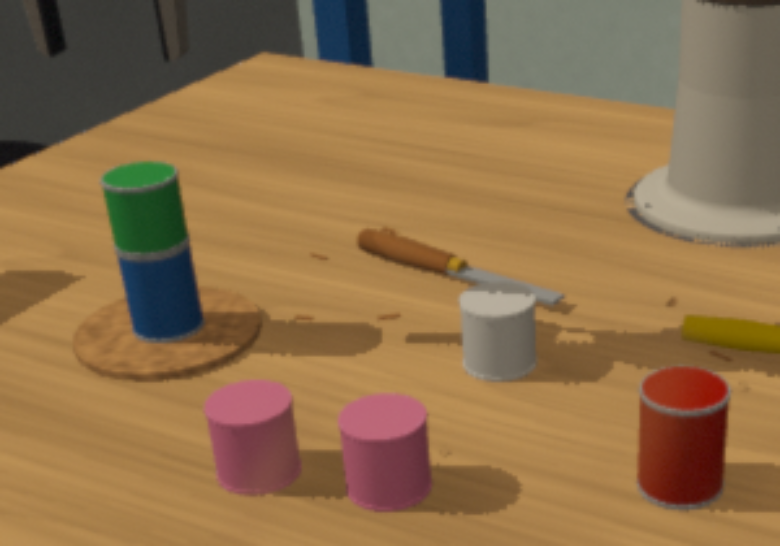

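The green cup stands squarely on the blue one on the mat, with the rims meeting at about (154,248) in the crop. The gripper is clear and the red cup hasn't been touched.

```bash
python3 -c "
from rig import *
print(finish_job())"
```

```text
the job is handed in; nothing more can be done
None
```

The job is handed in: in the last picture the blue cup stands mouth-down near the middle of the mat with the green cup squarely on top, both released, and the red cup was not touched; `finish_job` returned no verdict.

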